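Lay out the mower's wheel-drive parts for reassembly

ROBOT

A 6-joint arm with a two-finger parallel gripper is mounted at the origin on the work surface. World frame = base frame: x ahead of the robot, y to its left, z up, the work surface at z = 0. Lengths are in m, angles in rad, forces in N, time in s.
With the tool pointing down it reaches from about 0.35 to 0.975 m from the base axis. Payload 4.9 kg.
Tool frame: the origin (TCP) lies midway between the tips of the shut fingers; the grasp point (between the pads) lies 19 mm behind it; z points along the fingers, y is the line along which they close (so a half turn about z gives the same grasp; the last joint's range is limited). The gripper opens to 85 mm and grips with 20 to 120 N. Pads are 22 mm wide; open, the fingers measure 114 mm over their backs; the gripper's body (76 mm by 85 mm) begins 54 mm behind the grasp point. The pads swing forward as they close: fully open they stand 13 mm farther back than shut.
Start: joints at [0.997, 0.053, 1.613, -0, 1.476, -0.119], TCP at [0.275, 0.561, 0.231] pointing down, gripper open.
Joint ranges: [-3.01, 3.01], [-1.01, 2.22], [0.06, 2.58], [-1.02, 4.17], [0.09, 2.62], [-3.14, 3.14]. Speed limits (rad/s): [2.57, 2.57, 3.14, 3.14, 3.14, 3.14].

INTERFACE

Orientations are given as a rotation vector (axis times angle).
In Python, from station import ctrl gives the robot as it stands.
- The arm moves only by the tool step_arm, never from a script. Its argument "targets" is a list of rows, each an object with "travel": the shift along the world's x, y, z as a fraction of full scale, a list of three; "angular": the turn, a rotation vector about the world's x, y, z as a fraction of full scale, a list of three; "gripper": the opening, from 0 (shut) to 1 (fully open). In form: [{"travel": [x, y, z], "angular": [rx, ry, rz], "gripper": gripper}, ...]. A call has 1 to 10 rows; each row is the pose to reach, as a shift and turn from the pose commanded when the call began; what a row does not reach only later rows make up. Full scale, the value 1, is 0.6 m for a shift and pi/4 rad for a turn. A row lasts 1/10 s, in which the tool goes at most 50 mm and 8.59 degrees, less where a joint would pass 70% of its speed; a pose out of reach is approached as far as the arm can. A call with a number of a shift or a turn outside -1 to 1 is refused whole. A call with a gripper value outside its range is refused whole. The fingers move at their own pace and stop on an object; "squeeze" is the grip in N (left out, the last holds). Time passes only in rows, so rows that repeat a pose let the fingers close. It gives the time, the measured TCP pose, the force, the opening and the grip force at its end, in the units of the state.
- ctrl.get_obs(): the state, without advancing time (a new reading comes with each control period).
- ctrl.get_image(name): name is "side" or "top"; returns a dict with "img" (400x640x3 uint8, red, green, blue), "fx", "fy", "cx", "cy" (pixels), "rvec" (rotation vector, rad) and "tvec" (3), from world to camera coordinates, as OpenCV has them. Camera axes: x right, y down, z forward; pixel columns grow to the right and rows downward; lengths in m; the calibration is good to about 2 mm. A picture is of the moment at which its call begins. There is no depth.
- ctrl.finish_job(): hands the job in; it is judged then, once.
The state is a dict: "t": time; "q": joint angles; "dq": joint speeds; "effort": joint torques, N m; "tool_pos": TCP position; "tool_rot": TCP orientation; "contact_force": force on the tool from outside, world axes, zero at the start; "wrist_torque": the same for the moment, N m; "opening": finger opening in m; "grip_force": force on a finger pad.
Only numpy, scipy, OpenCV 4.12 (cv2) and the standard library are available. Lean on these libraries where they do the work, as an engineer would, in place of code of your own. Each camera call takes 0.05 s, during which the arm holds its last target. There are 200 camera calls.

TASK

Lay out the wheel-drive parts for reassembly: put the white gear flat in the middle of the felt pad between the gearbox and the wheel, and the ball bearing flat on top of the gear, centred on it. Set the hub cap, dome up, on top of the wheel, in the middle of its hub. Stand the small pinion upright in the middle of the pad in front of the gearbox (on the robot's side), and lay the axle in the middle of the pad in front of the wheel, along the pad's long side.

Things in the scene. Friction and masses are not known exactly. Their poses are not given: they have to be found in the camera images.
- gearbox: black gearbox housing fixed to the bench, a block 100 (x) x 80 (y) x 45 mm high with a round grey flange (64 mm across) and a steel shaft stub on top, 67 mm high in all; origin at the centre of its underside. It may stand on the left or on the right
- wheel: black rubber wheel lying flat, fixed, 126 mm across, tyre 42 mm high, with a flat round grey hub 72 mm across in its middle whose top is 45 mm above the bench; origin at the centre of its underside. It stands on the other side from the gearbox
- pad_mid: identical grey felt pad lying fixed on the bench, 64 (x) x 110 (y) x 3 mm thick; origin at the centre of its underside, its top is 3 mm above it; its y axis runs along the long side. This one lies between the gearbox and the wheel
- pad_gearbox: identical grey felt pad lying fixed on the bench, 64 (x) x 110 (y) x 3 mm thick; origin at the centre of its underside, its top is 3 mm above it; its y axis runs along the long side. This one lies in front of the gearbox, on the robot's side of it (centre about 125 mm from the gearbox's centre)
- pad_wheel: identical grey felt pad lying fixed on the bench, 64 (x) x 110 (y) x 3 mm thick; origin at the centre of its underside, its top is 3 mm above it; its y axis runs along the long side. This one lies in front of the wheel, on the robot's side of it (centre about 125 mm from the wheel's centre)
- gear: white plastic spur gear lying flat, 54 mm across the teeth, 16 mm thick, with a dark bore shown at its centre (solid, flat faces); loose, about 60 g; origin at the centre of its underside, z up
- bearing: steel ball bearing lying flat, 40 mm outside, 14 mm thick, with dark seals (solid, flat faces); loose, about 90 g; origin at the centre of its underside, z up
- cap: round grey plastic hub cap with a shallow dome, flat below, 46 mm across, straight side up to 13 mm, 22 mm high in all; loose, about 30 g; origin at the centre of its underside, z up
- pinion: small steel pinion standing upright, 26 mm across the teeth, 36 mm high; loose, about 100 g; origin at the centre of its underside, z up
- axle: steel stub axle lying down: a round shaft 14 mm in diameter and 84 mm long along its x axis, with a square middle section 30 mm (x) x 20 mm wide x 20 mm high on which it rests; loose, about 120 g; origin at the centre of the underside of the square section, shaft axis 10 mm above it
There are look-alikes about, which are no part of the job. What is shaped like the gear but red is not meant.

How it is judged:
At the end, for the whole second after the job is handed in: Gear on the pad between gearbox and wheel, axle (lengthwise within 0.25 rad) on the wheel's pad, pinion on the gearbox's pad, all within 15 mm of the pad centres; bearing on gear within 10 mm, cap on wheel within 12 mm; heights within 3 mm, tilts under 0.12 rad, released, at rest (horizontal distance between gear and pad_mid below 0.015 m and z of gear in the frame of pad_mid between 0 and 0.006 m and angle between each of gear, bearing, cap, pinion, axle's own z axis and vertical below 0.12 rad and linear speed of each of gear, bearing, cap, pinion, axle below 0.02 m/s and horizontal distance between bearing and gear below 0.01 m and z of bearing in the frame of gear between 0.013 and 0.019 m and horizontal distance between cap and wheel below 0.012 m and z of cap in the frame of wheel between 0.042 and 0.048 m and horizontal distance between pinion and pad_gearbox below 0.015 m and z of pinion in the frame of pad_gearbox between 0 and 0.006 m and horizontal distance between axle and pad_wheel below 0.015 m and z of axle in the frame of pad_wheel between 0 and 0.006 m and angle between the x axis of axle and the y axis of pad_wheel, either way round below 0.25 rad); the robot touches nothing.
It also fails if it takes over 115 s, if anything falls off the work surface, if the arm or the gripper's body presses on something with over 40 N, if the wrist force passes 120 N, or if a joint passes its speed limit or range.

## Working session

There is one attempt and no reset: what is moved stays moved. The work goes in short steps, Python scripts to look and compute and a tool call to move; the robot and the scene stay as the last step left them, time stands still between calls to the robot, and variables do not carry over. Pictures are saved under pics/ and viewed, at most 14 in all, crops included, and the job is handed in when it is done.

Besides the shell and the picture viewer there is one more tool, called after "Request:" in YAML: its name, and indented under it one key for each argument. step_arm: Moves the arm, as the interface text tells. Its arguments: {"type":"object","properties":{"targets":{"type":"array"},"squeeze":{"type":"number"}},"required":["targets"]}

```bash
mkdir -p pics; ls
cat > h.py <<'E'
import numpy as np, cv2
from station import ctrl
def grab(n,f):
    d=ctrl.get_image(n); cv2.imwrite(f,d["img"][:,:,::-1]); np.save(f+'.npy',d,allow_pickle=True); return d
def load(f): return np.load(f+'.npy',allow_pickle=True).item()
def px(d,u,v,z):
    R=cv2.Rodrigues(np.array(d["rvec"],float))[0]; t=np.array(d["tvec"],float).ravel()
    r=R.T@np.array([(u-d["cx"])/d["fx"],(v-d["cy"])/d["fy"],1]); c=-R.T@t
    return c+r*(z-c[2])/r[2]
def proj(d,p):
    R=cv2.Rodrigues(np.array(d["rvec"],float))[0]; q=R@np.array(p,float)+np.array(d["tvec"],float).ravel()
    return d["fx"]*q[0]/q[2]+d["cx"], d["fy"]*q[1]/q[2]+d["cy"]
E
python3 - <<'E'
from h import *
for n in("top","side"):
    d=grab(n,f"pics/{n}0.png"); print(n,d["fx"],d["rvec"],d["tvec"],px(d,320,200,0))
print(ctrl.get_obs())
E
```

```text
pics
top 392.10065892301185 [ 2.23290551 -2.17418933  0.06320078] [-0.02366217  0.53287659  0.87562389] [ 0.52412023 -0.02287049  0.        ]
side 372.3468300728585 [ 2.12879884 -0.87222934  0.41373586] [-0.3838291   0.29133022  0.73248879] [0.58797896 0.0507357  0.        ]
{'t': 0.1, 'q': array([ 9.96991876e-01,  5.33437545e-02,  1.61417139e+00, -1.46285958e-05,
        1.47597365e+00, -1.18983272e-01]), 'dq': array([-5.54460923e-04, -2.79031359e-03, -2.15484652e-03,  4.66609162e-04,
        9.98609350e-04, -8.72962024e-05]), 'effort': array([ 8.66740629e-04, -3.94897556e+01, -3.71365964e+01, -8.94492587e-05,
        3.81285965e-03, -3.71755243e-05]), 'tool_pos': array([0.2742495 , 0.56098875, 0.23014436]), 'tool_rot': array([-7.08144994e-01, -3.06009294e+00,  2.80875138e-03]), 'contact_force': array([ 0.33883509, -0.52977003,  0.22422921]), 'wrist_torque': array([-0.03572439,  0.00120354,  0.06320801]), 'grip_force': 0.0, 'opening': 0.08549220256782228}
```

View pics/top0.png

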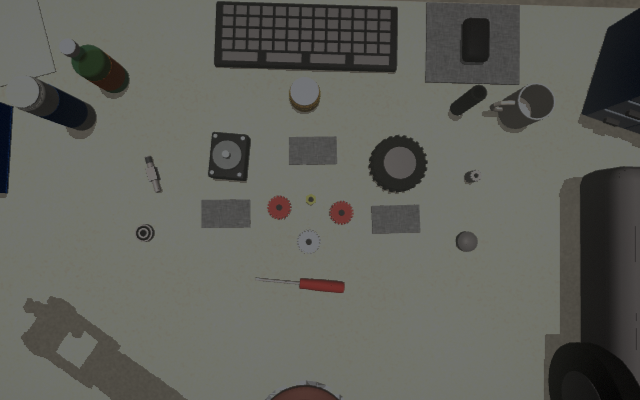

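View pics/side0.png

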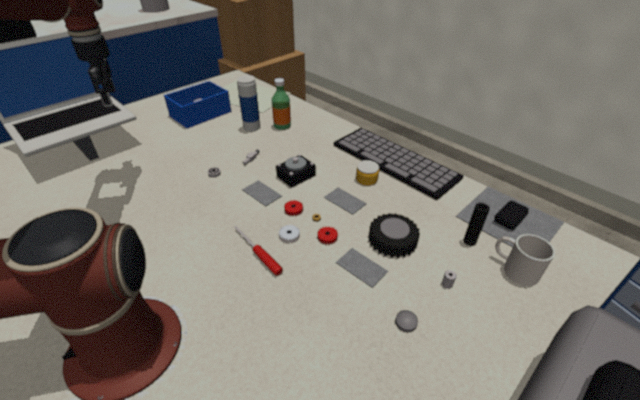

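The top view shows:
- **Wanted parts:** white gear (309,242), bearing (145,233), axle (153,173), pinion (473,176), cap (466,241).
- **Fixed things:** gearbox (229,156), wheel (398,163), pads (313,151), (226,214) and (396,219).
- **Possible mix-ups:** red gears (279,208) and (341,212) for the gear; a yellow nut (311,200) for the pinion or bearing; a jar lid (305,94) for the cap. I choose by colour and shape, and check in one crop sheet.

Run:
```python
from h import *
d=load("pics/top0.png"); im=cv2.imread("pics/top0.png")
def c(u,v,w=24,s=8):
    return cv2.resize(cv2.convertScaleAbs(im[v-w//2:v+w//2,u-w//2:u+w//2],alpha=1.6),(265,265),interpolation=cv2.INTER_CUBIC)
P=[(309,242),(145,233),(153,173),(473,176),(466,241),(311,200)]
t=[c(u,v,44) for u,v in P]
cv2.imwrite("pics/crop0.png",np.vstack([np.hstack(t[:3]),np.hstack(t[3:])]))
t=[cv2.resize(cv2.convertScaleAbs(im[v-40:v+40,u-40:u+40],alpha=1.6),(265,265),interpolation=cv2.INTER_CUBIC) for u,v in [(229,156),(398,163),(313,151),(226,214),(396,219),(305,94)]]
cv2.imwrite("pics/crop1.png",np.vstack([np.hstack(t[:3]),np.hstack(t[3:])]))
```

```text
(no output)
```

View pics/crop0.png

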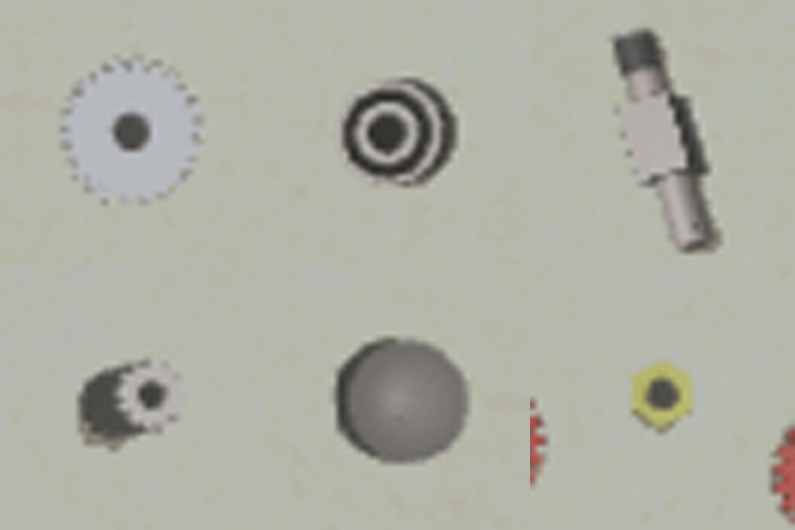

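View pics/crop1.png

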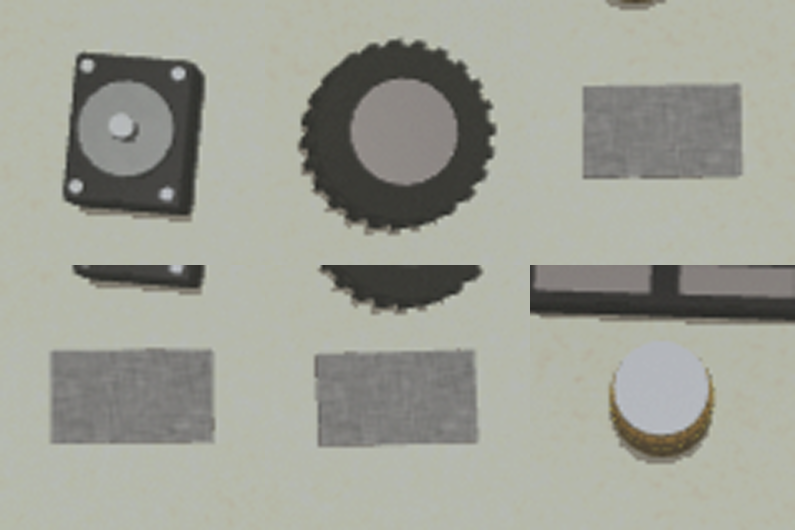

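Crops: the choice is confirmed. The white gear is at (308.3,241.3), the ringed bearing at (142.7,232.6), the axle with its square middle at (151.3,173.5), the toothed pinion top at (475.7,175.2) and the plain grey dome at (467,241). The pads are clean rectangles, and the hub centre is at (399.6,162.5).

Run:
```python
from h import *
d=load("pics/top0.png"); s=load("pics/side0.png"); im=cv2.imread("pics/side0.png")
P=dict(gear=(308.3,241.3,.016),bearing=(142.7,232.6,.014),axle=(151.5,173.7,.02),pinion=(475.7,175.2,.036),cap=(467,241,.013),midp=(312.65,150.5,.003),gbp=(225.5,213.35,.003),whp=(395.5,218.95,.003),hub=(399.6,162.5,.045),gearbox=(226.5,155,.067))
# axle ends, pad edges
for k in P:
    p=px(d,*P[k]); uv=proj(s,p); print(k,p.round(4),np.round(uv,1), np.hypot(*p[:2]).round(3))
    cv2.drawMarker(im,(round(uv[0]),round(uv[1])),(0,255,0),0,5,1)
c=lambda x,y:(131+(x-530+.5)/6.023-.5,151+(y+.5)/6.023-.5)
a=px(d,*c(637,45),.014);b=px(d,*c(697,240),.014); print("axle",a,b,np.hypot(*(a-b)[:2]),np.degrees(np.arctan2(*(a-b)[1::-1])))
for n,u0,v0,ox,oy,q in[("mid",273,111,530,0,[(583,87),(741,84)]),("wh",356,179,265,265,[(317,354),(475,350),(318,445),(477,441)]),("gb",186,174,0,265,[(51,351),(213,349),(52,443),(213,442)])]:
    w=[px(d,u0+(x-ox+.5)/3.3125-.5,v0+(y-oy+.5)/3.3125-.5,.003) for x,y in q]
    for i in range(0,len(w),2): e=w[i]-w[i+1]; print(n,np.hypot(*e[:2]),np.degrees(np.arctan2(e[1],e[0])))
cv2.imwrite("pics/ov.png",cv2.resize(im[130:340,190:490],(800,560),interpolation=cv2.INTER_CUBIC))
```

```text
gear [0.4302 0.0014 0.016 ] [289.8 231.8] 0.43
bearing [0.44   0.3725 0.014 ] [214.1 170.5] 0.577
axle [0.5722 0.3565 0.02  ] [251.3 154.7] 0.674
pinion [ 0.5872 -0.3662  0.036 ] [451.5 274. ] 0.692
cap [ 0.4398 -0.3573  0.013 ] [407.9 318.6] 0.567
midp [ 0.6375 -0.003   0.003 ] [345.3 200. ] 0.637
gbp [0.4878 0.1916 0.003 ] [262.3 192.5] 0.524
whp [ 0.4853 -0.1966  0.003 ] [362.3 266.3] 0.524
hub [ 0.6096 -0.1943  0.045 ] [395.3 227.5] 0.64
gearbox [0.6123 0.1804 0.067 ] [295.5 159.5] 0.638
axle [0.60800518 0.36760272 0.014     ] [0.53542244 0.34195723 0.014     ] 0.07698016228988788 19.45972530458733
mid 0.10993541369601208 92.74374525754081
wh 0.10965005930224148 92.97211715399222
wh 0.10998973826192998 92.91031284010832
gb 0.11126570289974681 92.24559517913657
gb 0.110222333300559 91.8427666426162
```

View pics/ov.png

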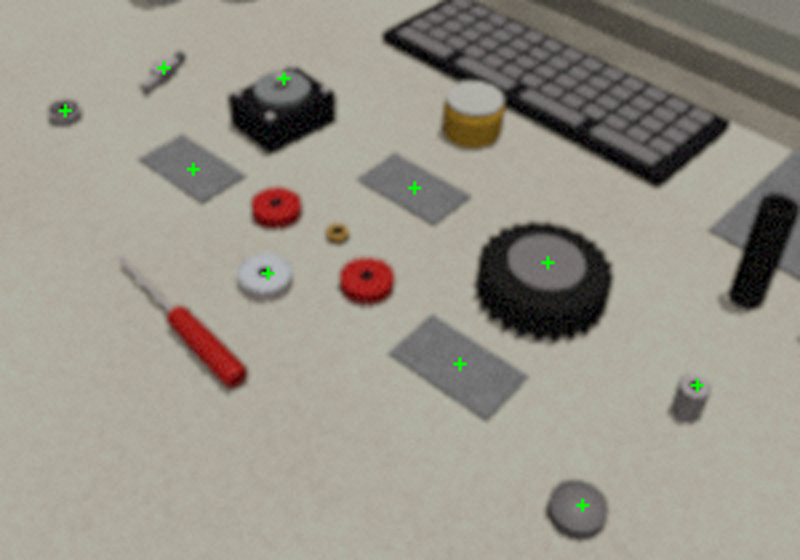

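The overlay agrees in the side view: every marker sits on its part or pad centre to within about 2 px. Axle first.

Request:
step_arm:
  targets:
    - {"travel":[0.497,-0.342,-0.18],"angular":[0,0,1],"gripper":1}
    - {"travel":[0.497,-0.342,-0.18],"angular":[0,0,1],"gripper":1}
    - {"travel":[0.497,-0.342,-0.18],"angular":[0,0,1],"gripper":1}
    - {"travel":[0.497,-0.342,-0.18],"angular":[0,0,1],"gripper":1}
    - {"travel":[0.497,-0.342,-0.18],"angular":[0,0,1],"gripper":1}
    - {"travel":[0.497,-0.342,-0.18],"angular":[0,0,1],"gripper":1}
    - {"travel":[0.497,-0.342,-0.18],"angular":[0,0,1],"gripper":1}
    - {"travel":[0.497,-0.342,-0.18],"angular":[0,0,1],"gripper":1}
    - {"travel":[0.497,-0.342,-0.18],"angular":[0,0,1],"gripper":1}
    - {"travel":[0.497,-0.342,-0.18],"angular":[0,0,1],"gripper":1}

```text
t: 1.1
tool_pos: [0.5726, 0.3555, 0.1222]
tool_rot: [0.514, -3.097, 0.0]
contact_force: [-0.8, 0.3, 0.2]
opening: 0.0855
grip_force: 0.0
```

Request:
step_arm:
  targets:
    - {"travel":[0,0,-0.08],"angular":[0,0,0.015],"gripper":1}
    - {"travel":[0,0,-0.15],"angular":[0,0,0.015],"gripper":1}
    - {"travel":[0,0,-0.197],"angular":[0,0,0.015],"gripper":1}
    - {"travel":[0,0,-0.197],"angular":[0,0,0.015],"gripper":0}
    - {"travel":[0,0,-0.197],"angular":[0,0,0.015],"gripper":0}
    - {"travel":[0,0,-0.197],"angular":[0,0,0.015],"gripper":0}
    - {"travel":[0,0,-0.197],"angular":[0,0,0.015],"gripper":0}
    - {"travel":[0,0,-0.197],"angular":[0,0,0.015],"gripper":0}
    - {"travel":[0,0,-0.197],"angular":[0,0,0.015],"gripper":0}
    - {"travel":[0,0,-0.197],"angular":[0,0,0.015],"gripper":0}
  squeeze: 40

```text
t: 2.1
tool_pos: [0.5745, 0.3574, 0.0082]
tool_rot: [-0.534, 3.092, 0.003]
contact_force: [-0.2, 1.8, 6.0]
opening: 0.0192
grip_force: 40.1
```

Request:
step_arm:
  targets:
    - {"travel":[0,0,0.08],"angular":[0,0,0],"gripper":0}
    - {"travel":[0,0,0.16],"angular":[0,0,0],"gripper":0}
    - {"travel":[0,0,0.2],"angular":[0,0,0],"gripper":0}
    - {"travel":[-0.03,-0.15,0.2],"angular":[0,0,-0.15],"gripper":0}
    - {"travel":[-0.05,-0.22,0.2],"angular":[0,0,-0.3],"gripper":0}
    - {"travel":[-0.06,-0.3,0.2],"angular":[0,0,-0.45],"gripper":0}
    - {"travel":[-0.08,-0.38,0.2],"angular":[0,0,-0.6],"gripper":0}
    - {"travel":[-0.09,-0.46,0.2],"angular":[0,0,-0.75],"gripper":0}
    - {"travel":[-0.11,-0.53,0.2],"angular":[0,0,-0.9],"gripper":0}
    - {"travel":[-0.12,-0.6,0.2],"angular":[0,0,-1],"gripper":0}

```text
t: 3.1
tool_pos: [0.5027, 0.0115, 0.1254]
tool_rot: [0.695, 3.063, -0.0]
contact_force: [0.4, 0.3, -0.6]
opening: 0.0191
grip_force: 39.7
```

```bash
cat >> h.py <<'E'
def st():
    o=ctrl.get_obs(); R=cv2.Rodrigues(np.array(o["tool_rot"]))[0]
    print("t",round(o["t"],2),"pos",o["tool_pos"].round(4),"yaw",round(np.degrees(np.arctan2(R[1,1],R[0,1])),1),"tilt",R[:,2].round(3),"q6",o["q"][5].round(2),"op",round(o["opening"],4),"F",o["contact_force"].round(1)); return o
def go(p,yaw=None):
    o=st(); R=cv2.Rodrigues(np.array(o["tool_rot"]))[0]
    print("travel",((np.array(p)-o["tool_pos"])/.6).round(3))
    if yaw is not None:
        e=(yaw-np.degrees(np.arctan2(R[1,1],R[0,1]))+90)%180-90; print("turn",round(e/45,3))
E
python3 -c "
from h import *
go((.4853,-.1966,.12),2.9)"
```

```text
t 3.1 pos [0.5027 0.0115 0.1254] yaw 64.4 tilt [ 0.001 -0.    -1.   ] q6 -1.25 op 0.0191 F [ 0.4  0.3 -0.6]
travel [-0.029 -0.347 -0.009]
turn -1.367
```

Request:
step_arm:
  targets:
    - {"travel":[-0.026,-0.08,0],"angular":[0,0,-0.16],"gripper":0}
    - {"travel":[-0.026,-0.16,0],"angular":[0,0,-0.32],"gripper":0}
    - {"travel":[-0.026,-0.24,0],"angular":[0,0,-0.48],"gripper":0}
    - {"travel":[-0.026,-0.32,0],"angular":[0,0,-0.64],"gripper":0}
    - {"travel":[-0.026,-0.32,0],"angular":[0,0,-0.8],"gripper":0}
    - {"travel":[-0.026,-0.32,0],"angular":[0,0,-0.96],"gripper":0}
    - {"travel":[-0.026,-0.32,0],"angular":[0,0,-1],"gripper":0}
    - {"travel":[-0.026,-0.32,0],"angular":[0,0,-1],"gripper":0}

```text
t: 3.9
tool_pos: [0.4879, -0.179, 0.1252]
tool_rot: [1.811, 2.567, -0.0]
contact_force: [-0.3, -0.4, -1.7]
opening: 0.0189
grip_force: 39.8
```

```bash
python3 -c "
from h import *
go((.4853,-.1966,.12),2.9)"
```

```text
t 3.9 pos [ 0.4879 -0.179   0.1252] yaw 19.6 tilt [ 0. -0. -1.] q6 -0.84 op 0.0189 F [-0.3 -0.4 -1.7]
travel [-0.004 -0.029 -0.009]
turn -0.371
```

Request:
step_arm:
  targets:
    - {"travel":[-0.004,-0.029,0],"angular":[0,0,-0.18],"gripper":0}
    - {"travel":[-0.004,-0.029,-0.05],"angular":[0,0,-0.371],"gripper":0}
    - {"travel":[-0.004,-0.029,-0.12],"angular":[0,0,-0.371],"gripper":0}
    - {"travel":[-0.004,-0.029,-0.17],"angular":[0,0,-0.371],"gripper":0}
    - {"travel":[-0.004,-0.029,-0.189],"angular":[0,0,-0.371],"gripper":0}
    - {"travel":[-0.004,-0.029,-0.189],"angular":[0,0,-0.371],"gripper":0}
    - {"travel":[-0.004,-0.029,-0.189],"angular":[0,0,-0.371],"gripper":0}

```text
t: 4.6
tool_pos: [0.4864, -0.1964, 0.0126]
tool_rot: [2.162, 2.277, 0.0]
contact_force: [-0.1, -0.4, -2.5]
opening: 0.0189
grip_force: 40.3
```

```bash
python3 -c "
from h import *
go((.4853,-.1966,.012),2.9)"
```

```text
t 4.6 pos [ 0.4864 -0.1964  0.0126] yaw 3.0 tilt [ 0.001 -0.001 -1.   ] q6 -0.58 op 0.0189 F [-0.1 -0.4 -2.5]
travel [-0.002 -0.    -0.001]
turn -0.002
```

Request:
step_arm:
  targets:
    - {"travel":[-0.001,0,-0.002],"angular":[0,0,0],"gripper":0}
    - {"travel":[-0.001,0,-0.002],"angular":[0,0,0],"gripper":0.5}
    - {"travel":[-0.001,0,-0.002],"angular":[0,0,0],"gripper":0.5}
    - {"travel":[-0.001,0,-0.002],"angular":[0,0,0],"gripper":0.5}
    - {"travel":[-0.001,0,-0.002],"angular":[0,0,0],"gripper":0.5}
    - {"travel":[-0.001,0,0.06],"angular":[0,0,0],"gripper":0.5}
    - {"travel":[-0.001,0,0.14],"angular":[0,0,0],"gripper":1}
    - {"travel":[-0.001,0,0.2],"angular":[0,0,0],"gripper":1}
    - {"travel":[-0.001,0,0.2],"angular":[0,0,0],"gripper":1}

```text
t: 5.5
tool_pos: [0.489, -0.1983, 0.1389]
tool_rot: [2.155, 2.269, 0.005]
contact_force: [1.2, -0.8, 0.8]
opening: 0.0834
grip_force: 0.0
```

```bash
python3 -c "
from h import *
go((.4398,-.3573,.12))"
```

```text
t 5.5 pos [ 0.489  -0.1983  0.1389] yaw 2.9 tilt [ 0.011 -0.006 -1.   ] q6 -0.58 op 0.0834 F [ 1.2 -0.8  0.8]
travel [-0.082 -0.265 -0.032]
```

Request:
step_arm:
  targets:
    - {"travel":[-0.025,-0.08,0],"angular":[0,0,0],"gripper":1}
    - {"travel":[-0.05,-0.16,0],"angular":[0,0,0],"gripper":1}
    - {"travel":[-0.075,-0.23,-0.02],"angular":[0,0,0],"gripper":1}
    - {"travel":[-0.08,-0.265,-0.06],"angular":[0,0,0],"gripper":1}
    - {"travel":[-0.08,-0.265,-0.1],"angular":[0,0,0],"gripper":1}
    - {"travel":[-0.08,-0.265,-0.1],"angular":[0,0,0],"gripper":1}
    - {"travel":[-0.08,-0.265,-0.1],"angular":[0,0,0],"gripper":1}

```text
t: 6.2
tool_pos: [0.4366, -0.3544, 0.0708]
tool_rot: [-2.162, -2.276, -0.0]
contact_force: [0.3, 0.2, 0.8]
opening: 0.0855
grip_force: 0.0
```

```bash
python3 -c "
from h import *
go((.4398,-.3573,.003),2.9);grab('top','pics/top1.png')
im=cv2.imread('pics/top1.png')[100:280,120:520]; cv2.imwrite('pics/t1.png',cv2.resize(cv2.convertScaleAbs(im,alpha=1.5),(800,360),interpolation=cv2.INTER_CUBIC))"
```

```text
t 6.2 pos [ 0.4366 -0.3544  0.0708] yaw 2.9 tilt [-0.002  0.002 -1.   ] q6 -0.87 op 0.0855 F [0.3 0.2 0.8]
travel [ 0.005 -0.005 -0.113]
turn -0.001
```

View pics/t1.png

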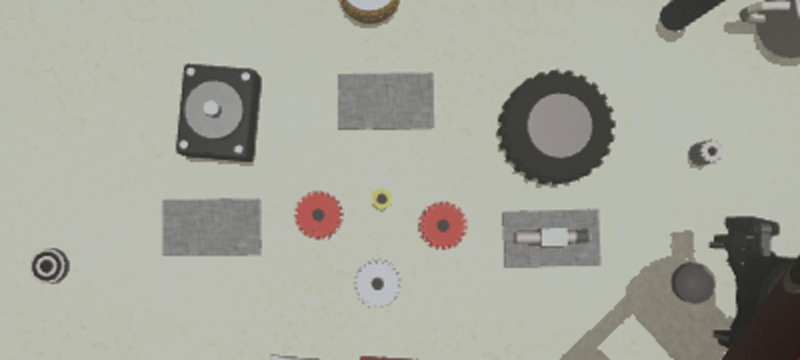

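Top view: the axle lies at (553,237) in the crop, centred on its pad and along the long side. The cap is at (694,283), where I measured it. Now grasping the cap.

Request:
step_arm:
  targets:
    - {"travel":[0.004,-0.005,-0.05],"angular":[0,0,0],"gripper":1}
    - {"travel":[0.004,-0.005,-0.1],"angular":[0,0,0],"gripper":1}
    - {"travel":[0.004,-0.005,-0.114],"angular":[0,0,0],"gripper":1}
    - {"travel":[0.004,-0.005,-0.114],"angular":[0,0,0],"gripper":1}
    - {"travel":[0.004,-0.005,-0.114],"angular":[0,0,0],"gripper":0}
    - {"travel":[0.004,-0.005,-0.114],"angular":[0,0,0],"gripper":0}
    - {"travel":[0.004,-0.005,-0.114],"angular":[0,0,0],"gripper":0}
    - {"travel":[0.004,-0.005,-0.114],"angular":[0,0,0],"gripper":0}
    - {"travel":[0.004,-0.005,-0.114],"angular":[0,0,0],"gripper":0}
    - {"travel":[0.004,-0.005,-0.114],"angular":[0,0,0],"gripper":0}
  squeeze: 30

```text
t: 7.25
tool_pos: [0.4405, -0.3592, 0.0055]
tool_rot: [2.162, 2.275, -0.0]
contact_force: [-1.5, 1.7, 6.2]
opening: 0.044
grip_force: 30.3
```

```bash
python3 -c "
from h import *
go((.6096,-.1943,.15))"
```

```text
t 7.25 pos [ 0.4405 -0.3592  0.0055] yaw 2.9 tilt [ 0.002 -0.002 -1.   ] q6 -0.87 op 0.044 F [-1.5  1.7  6.2]
travel [0.282 0.275 0.241]
```

Request:
step_arm:
  targets:
    - {"travel":[0,0,0.06],"angular":[0,0,0],"gripper":0}
    - {"travel":[0,0,0.12],"angular":[0,0,0],"gripper":0}
    - {"travel":[0.05,0.05,0.18],"angular":[0,0,0],"gripper":0}
    - {"travel":[0.1,0.1,0.2],"angular":[0,0,0],"gripper":0}
    - {"travel":[0.15,0.15,0.2],"angular":[0,0,0],"gripper":0}
    - {"travel":[0.2,0.2,0.2],"angular":[0,0,0],"gripper":0}
    - {"travel":[0.25,0.25,0.2],"angular":[0,0,0],"gripper":0}
    - {"travel":[0.282,0.275,0.2],"angular":[0,0,0],"gripper":0}
    - {"travel":[0.282,0.275,0.2],"angular":[0,0,0],"gripper":0}
    - {"travel":[0.282,0.275,0.2],"angular":[0,0,0],"gripper":0}

```text
t: 8.25
tool_pos: [0.6088, -0.193, 0.1235]
tool_rot: [2.163, 2.278, -0.001]
contact_force: [0.3, -0.7, -0.2]
opening: 0.0442
grip_force: 31.1
```

```bash
python3 -c "
from h import *
go((.6096,-.1943,.0515))"
```

```text
t 8.25 pos [ 0.6088 -0.193   0.1235] yaw 3.0 tilt [-0. -0. -1.] q6 -0.48 op 0.0442 F [ 0.3 -0.7 -0.2]
travel [ 0.001 -0.002 -0.12 ]
```

Request:
step_arm:
  targets:
    - {"travel":[0.001,-0.002,-0.06],"angular":[0,0,0],"gripper":0}
    - {"travel":[0.001,-0.002,-0.1],"angular":[0,0,0],"gripper":0}
    - {"travel":[0.001,-0.002,-0.115],"angular":[0,0,0],"gripper":0}
    - {"travel":[0.001,-0.002,-0.12],"angular":[0,0,0],"gripper":0}
    - {"travel":[0.001,-0.002,-0.12],"angular":[0,0,0],"gripper":0}
    - {"travel":[0.001,-0.002,-0.12],"angular":[0,0,0],"gripper":0}

```text
t: 8.85
tool_pos: [0.6101, -0.1951, 0.0529]
tool_rot: [2.163, 2.275, 0.001]
contact_force: [-1.0, 0.6, -0.3]
opening: 0.0442
grip_force: 31.1
```

```bash
python3 -c "
from h import *
go((.6096,-.1943,.0515))"
```

```text
t 8.85 pos [ 0.6101 -0.1951  0.0529] yaw 2.9 tilt [ 0.002 -0.001 -1.   ] q6 -0.48 op 0.0442 F [-1.   0.6 -0.3]
travel [-0.001  0.001 -0.002]
```

Lower slightly, release, rise, then off to the pinion (0.587,-0.366).

Request:
step_arm:
  targets:
    - {"travel":[0,0,-0.004],"angular":[0,0,0],"gripper":0}
    - {"travel":[0,0,-0.004],"angular":[0,0,0],"gripper":0}
    - {"travel":[0,0,-0.004],"angular":[0,0,0],"gripper":0.75}
    - {"travel":[0,0,-0.004],"angular":[0,0,0],"gripper":0.75}
    - {"travel":[0,0,-0.004],"angular":[0,0,0],"gripper":0.75}
    - {"travel":[0,0,-0.004],"angular":[0,0,0],"gripper":0.75}
    - {"travel":[0,0,0.06],"angular":[0,0,0],"gripper":0.75}
    - {"travel":[0,0,0.12],"angular":[0,0,0],"gripper":0.75}
    - {"travel":[0,0,0.12],"angular":[0,0,0],"gripper":0.75}
    - {"travel":[0,0,0.12],"angular":[0,0,0],"gripper":0.75}

```text
t: 9.85
tool_pos: [0.6101, -0.1947, 0.1248]
tool_rot: [2.162, 2.276, 0.001]
contact_force: [-0.4, -1.0, -1.2]
opening: 0.064
grip_force: 0.0
```

```bash
python3 -c "
from h import *
go((.587,-.366,.1))"
```

```text
t 9.85 pos [ 0.6101 -0.1947  0.1248] yaw 2.9 tilt [ 0.002 -0.001 -1.   ] q6 -0.48 op 0.064 F [-0.4 -1.  -1.2]
travel [-0.039 -0.286 -0.041]
```

Request:
step_arm:
  targets:
    - {"travel":[-0.01,-0.08,0],"angular":[0,0,0],"gripper":1}
    - {"travel":[-0.02,-0.16,0],"angular":[0,0,0],"gripper":1}
    - {"travel":[-0.03,-0.23,0],"angular":[0,0,0],"gripper":1}
    - {"travel":[-0.039,-0.285,0],"angular":[0,0,0],"gripper":1}
    - {"travel":[-0.039,-0.285,-0.04],"angular":[0,0,0],"gripper":1}
    - {"travel":[-0.039,-0.285,-0.04],"angular":[0,0,0],"gripper":1}
    - {"travel":[-0.039,-0.285,-0.04],"angular":[0,0,0],"gripper":1}

```text
t: 10.55
tool_pos: [0.5847, -0.364, 0.0967]
tool_rot: [-2.16, -2.274, 0.001]
contact_force: [0.2, 0.1, 0.0]
opening: 0.0854
grip_force: 0.0
```

```bash
python3 -c "
from h import *
go((.587,-.366,.006))
grab('side','pics/s1.png')
im=cv2.imread('pics/s1.png')[190:340,340:520]; cv2.imwrite('pics/s1c.png',cv2.resize(cv2.convertScaleAbs(im,alpha=1.3),(720,600),interpolation=cv2.INTER_CUBIC))"
```

```text
t 10.55 pos [ 0.5847 -0.364   0.0967] yaw 2.9 tilt [-0.004  0.003 -1.   ] q6 -0.72 op 0.0854 F [0.2 0.1 0. ]
travel [ 0.004 -0.003 -0.151]
```

View pics/s1c.png

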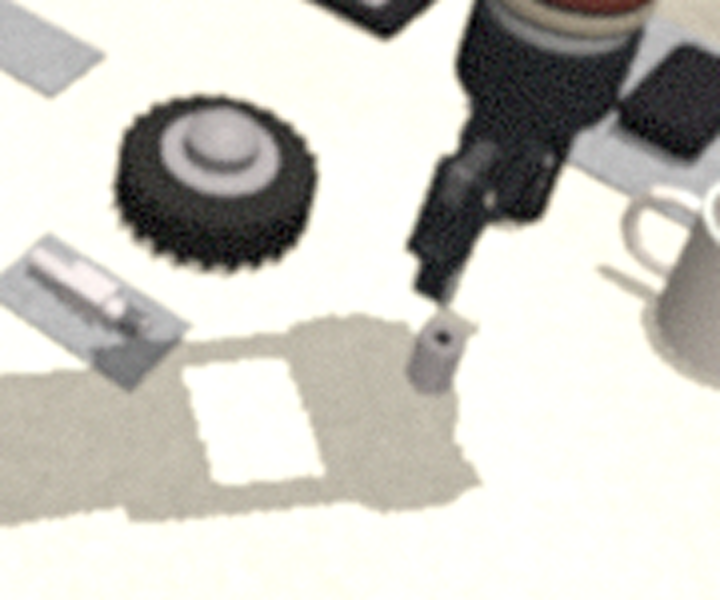

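Side view: the cap sits centred on the hub at (222,145) in the crop. The pinion top at (441,335) maps to (450,274), within 1.5 px of my estimate. Descending on it.

Request:
step_arm:
  targets:
    - {"travel":[0.003,-0.003,-0.05],"angular":[0,0,0],"gripper":1}
    - {"travel":[0.003,-0.003,-0.1],"angular":[0,0,0],"gripper":1}
    - {"travel":[0.003,-0.003,-0.14],"angular":[0,0,0],"gripper":1}
    - {"travel":[0.003,-0.003,-0.148],"angular":[0,0,0],"gripper":1}
    - {"travel":[0.003,-0.003,-0.148],"angular":[0,0,0],"gripper":0}
    - {"travel":[0.003,-0.003,-0.148],"angular":[0,0,0],"gripper":0}
    - {"travel":[0.003,-0.003,-0.148],"angular":[0,0,0],"gripper":0}
    - {"travel":[0.003,-0.003,-0.148],"angular":[0,0,0],"gripper":0}
    - {"travel":[0.003,-0.003,-0.148],"angular":[0,0,0],"gripper":0}
    - {"travel":[0.003,-0.003,-0.148],"angular":[0,0,0],"gripper":0}
  squeeze: 40

```text
t: 11.6
tool_pos: [0.5886, -0.3679, 0.0125]
tool_rot: [2.162, 2.275, 0.0]
contact_force: [-2.3, 0.2, 6.0]
opening: 0.0245
grip_force: 39.5
```

```bash
python3 -c "
from h import *
go((.4878,.1916,.13))"
```

```text
t 11.6 pos [ 0.5886 -0.3679  0.0125] yaw 2.9 tilt [ 0.002 -0.002 -1.   ] q6 -0.72 op 0.0245 F [-2.3  0.2  6. ]
travel [-0.168  0.933  0.196]
```

Request:
step_arm:
  targets:
    - {"travel":[0,0,0.06],"angular":[0,0,0],"gripper":0}
    - {"travel":[0,0,0.13],"angular":[0,0,0],"gripper":0}
    - {"travel":[-0.01,0.04,0.19],"angular":[0,0,0],"gripper":0}
    - {"travel":[-0.03,0.11,0.22],"angular":[0,0,0],"gripper":0}
    - {"travel":[-0.05,0.19,0.22],"angular":[0,0,0],"gripper":0}
    - {"travel":[-0.07,0.27,0.22],"angular":[0,0,0],"gripper":0}
    - {"travel":[-0.09,0.35,0.22],"angular":[0,0,0],"gripper":0}
    - {"travel":[-0.11,0.43,0.22],"angular":[0,0,0],"gripper":0}
    - {"travel":[-0.13,0.51,0.22],"angular":[0,0,0],"gripper":0}
    - {"travel":[-0.14,0.59,0.22],"angular":[0,0,0],"gripper":0}

```text
t: 12.6
tool_pos: [0.5023, -0.0114, 0.1421]
tool_rot: [-2.165, -2.276, -0.0]
contact_force: [1.2, 0.9, -1.7]
opening: 0.0243
grip_force: 39.5
```

Request:
step_arm:
  targets:
    - {"travel":[-0.01,0.08,0],"angular":[0,0,0],"gripper":0}
    - {"travel":[-0.015,0.16,0],"angular":[0,0,0],"gripper":0}
    - {"travel":[-0.02,0.24,0],"angular":[0,0,0],"gripper":0}
    - {"travel":[-0.025,0.31,0],"angular":[0,0,0],"gripper":0}
    - {"travel":[-0.028,0.34,0],"angular":[0,0,0],"gripper":0}
    - {"travel":[-0.028,0.34,0],"angular":[0,0,0],"gripper":0}
    - {"travel":[-0.028,0.34,0],"angular":[0,0,0],"gripper":0}

```text
t: 13.3
tool_pos: [0.4867, 0.1907, 0.1422]
tool_rot: [2.163, 2.278, -0.001]
contact_force: [0.1, -1.0, -0.4]
opening: 0.0245
grip_force: 39.5
```

```bash
python3 -c "
from h import *
go((.4878,.1916,.0165))"
```

```text
t 13.3 pos [0.4867 0.1907 0.1422] yaw 3.0 tilt [-0.    -0.001 -1.   ] q6 0.18 op 0.0245 F [ 0.1 -1.  -0.4]
travel [ 0.002  0.001 -0.21 ]
```

Request:
step_arm:
  targets:
    - {"travel":[0.002,0.002,-0.07],"angular":[0,0,0],"gripper":0}
    - {"travel":[0.002,0.002,-0.14],"angular":[0,0,0],"gripper":0}
    - {"travel":[0.002,0.002,-0.18],"angular":[0,0,0],"gripper":0}
    - {"travel":[0.002,0.002,-0.2],"angular":[0,0,0],"gripper":0}
    - {"travel":[0.002,0.002,-0.21],"angular":[0,0,0],"gripper":0}
    - {"travel":[0.002,0.002,-0.21],"angular":[0,0,0],"gripper":0}
    - {"travel":[0.002,0.002,-0.21],"angular":[0,0,0],"gripper":0}

```text
t: 14.0
tool_pos: [0.4897, 0.1921, 0.0181]
tool_rot: [2.163, 2.276, 0.004]
contact_force: [-0.5, 0.2, -0.3]
opening: 0.0247
grip_force: 39.6
```

```bash
python3 -c "
from h import *
go((.4878,.1916,.0155))"
```

```text
t 14.0 pos [0.4897 0.1921 0.0181] yaw 2.9 tilt [ 0.003  0.001 -1.   ] q6 0.18 op 0.0247 F [-0.5  0.2 -0.3]
travel [-0.003 -0.001 -0.004]
```

Request:
step_arm:
  targets:
    - {"travel":[-0.002,0,-0.004],"angular":[0,0,0],"gripper":0}
    - {"travel":[-0.002,0,-0.004],"angular":[0,0,0],"gripper":0}
    - {"travel":[-0.002,0,-0.004],"angular":[0,0,0],"gripper":0}
    - {"travel":[-0.002,0,-0.004],"angular":[0,0,0],"gripper":0.55}
    - {"travel":[-0.002,0,-0.004],"angular":[0,0,0],"gripper":0.55}
    - {"travel":[-0.002,0,-0.004],"angular":[0,0,0],"gripper":0.55}
    - {"travel":[-0.002,0,-0.004],"angular":[0,0,0],"gripper":0.55}
    - {"travel":[-0.002,0,0.06],"angular":[0,0,0],"gripper":0.55}
    - {"travel":[-0.002,0,0.14],"angular":[0,0,0],"gripper":0.55}
    - {"travel":[-0.002,0,0.17],"angular":[0,0,0],"gripper":1}

```text
t: 15.0
tool_pos: [0.4893, 0.1927, 0.1234]
tool_rot: [2.161, 2.275, 0.009]
contact_force: [0.8, 0.3, 0.7]
opening: 0.0604
grip_force: 0.0
```

```bash
python3 -c "
from h import *
go((.4302,.0014,.12),90)"
```

```text
t 15.0 pos [0.4893 0.1927 0.1234] yaw 2.9 tilt [ 0.007  0.002 -1.   ] q6 0.18 op 0.0604 F [0.8 0.3 0.7]
travel [-0.099 -0.319 -0.006]
turn 1.935
```

Request:
step_arm:
  targets:
    - {"travel":[-0.02,-0.08,0],"angular":[0,0,0],"gripper":1}
    - {"travel":[-0.045,-0.16,0],"angular":[0,0,0],"gripper":1}
    - {"travel":[-0.07,-0.23,0],"angular":[0,0,0],"gripper":1}
    - {"travel":[-0.09,-0.3,0],"angular":[0,0,0],"gripper":1}
    - {"travel":[-0.099,-0.319,-0.05],"angular":[0,0,0],"gripper":1}
    - {"travel":[-0.099,-0.319,-0.08],"angular":[0,0,0],"gripper":1}
    - {"travel":[-0.099,-0.319,-0.08],"angular":[0,0,0],"gripper":1}
    - {"travel":[-0.099,-0.319,-0.08],"angular":[0,0,0],"gripper":1}

```text
t: 15.8
tool_pos: [0.4274, 0.0008, 0.0706]
tool_rot: [-2.164, -2.277, 0.0]
contact_force: [0.2, -1.0, 0.4]
opening: 0.0856
grip_force: 0.0
```

```bash
python3 -c "
from h import *
go((.4302,.0014,.003))"
```

```text
t 15.8 pos [0.4274 0.0008 0.0706] yaw 2.9 tilt [-0.001  0.    -1.   ] q6 -0.22 op 0.0856 F [ 0.2 -1.   0.4]
travel [ 0.005  0.001 -0.113]
```

Request:
step_arm:
  targets:
    - {"travel":[0.004,0,-0.05],"angular":[0,0,0],"gripper":1}
    - {"travel":[0.004,0,-0.1],"angular":[0,0,0],"gripper":1}
    - {"travel":[0.004,0,-0.113],"angular":[0,0,0],"gripper":1}
    - {"travel":[0.004,0,-0.113],"angular":[0,0,0],"gripper":1}
    - {"travel":[0.004,0,-0.113],"angular":[0,0,0],"gripper":0}
    - {"travel":[0.004,0,-0.113],"angular":[0,0,0],"gripper":0}
    - {"travel":[0.004,0,-0.113],"angular":[0,0,0],"gripper":0}
    - {"travel":[0.004,0,-0.113],"angular":[0,0,0],"gripper":0}
    - {"travel":[0.004,0,-0.113],"angular":[0,0,0],"gripper":0}
    - {"travel":[0.004,0,-0.113],"angular":[0,0,0],"gripper":0}
  squeeze: 30

```text
t: 16.8
tool_pos: [0.4314, 0.0005, 0.0048]
tool_rot: [2.162, 2.276, 0.003]
contact_force: [-1.6, 1.4, 4.7]
opening: 0.0525
grip_force: 30.6
```

```bash
python3 -c "
from h import *
go((.6375,-.003,.1))"
```

```text
t 16.8 pos [0.4314 0.0005 0.0048] yaw 2.9 tilt [ 0.003 -0.    -1.   ] q6 -0.22 op 0.0525 F [-1.6  1.4  4.7]
travel [ 0.343 -0.006  0.159]
```

Request:
step_arm:
  targets:
    - {"travel":[0,0,0.06],"angular":[0,0,0],"gripper":0}
    - {"travel":[0,0,0.13],"angular":[0,0,0],"gripper":0}
    - {"travel":[0.08,0,0.16],"angular":[0,0,0],"gripper":0}
    - {"travel":[0.16,0,0.16],"angular":[0,0,0],"gripper":0}
    - {"travel":[0.23,-0.003,0.16],"angular":[0,0,0],"gripper":0}
    - {"travel":[0.3,-0.006,0.16],"angular":[0,0,0],"gripper":0}
    - {"travel":[0.343,-0.006,0.16],"angular":[0,0,0],"gripper":0}
    - {"travel":[0.343,-0.006,0.16],"angular":[0,0,0],"gripper":0}
    - {"travel":[0.343,-0.006,0.16],"angular":[0,0,0],"gripper":0}

```text
t: 17.7
tool_pos: [0.6358, -0.0029, 0.0991]
tool_rot: [-2.164, -2.277, 0.0]
contact_force: [-0.3, -0.2, -1.2]
opening: 0.0522
grip_force: 32.2
```

```bash
python3 -c "
from h import *
go((.6375,-.003,.0085))"
```

```text
t 17.7 pos [ 0.6358 -0.0029  0.0991] yaw 2.9 tilt [-0.  0. -1.] q6 -0.17 op 0.0522 F [-0.3 -0.2 -1.2]
travel [ 0.003 -0.    -0.151]
```

Request:
step_arm:
  targets:
    - {"travel":[0.002,0,-0.06],"angular":[0,0,0],"gripper":0}
    - {"travel":[0.002,0,-0.11],"angular":[0,0,0],"gripper":0}
    - {"travel":[0.002,0,-0.14],"angular":[0,0,0],"gripper":0}
    - {"travel":[0.002,0,-0.153],"angular":[0,0,0],"gripper":0}
    - {"travel":[0.002,0,-0.153],"angular":[0,0,0],"gripper":0}
    - {"travel":[0.002,0,-0.153],"angular":[0,0,0],"gripper":0}
    - {"travel":[0.002,0,-0.153],"angular":[0,0,0],"gripper":0}

```text
t: 18.4
tool_pos: [0.6373, -0.003, 0.0078]
tool_rot: [2.163, 2.276, 0.001]
contact_force: [0.3, 0.4, 0.3]
opening: 0.0518
grip_force: 33.4
```

```bash
python3 -c "
from h import *
go((.6375,-.003,.008))"
```

```text
t 18.4 pos [ 0.6373 -0.003   0.0078] yaw 2.9 tilt [ 0.001 -0.    -1.   ] q6 -0.17 op 0.0518 F [0.3 0.4 0.3]
travel [ 0. -0.  0.]
```

Release, then fly to the bearing at (0.440, 0.3725).

Request:
step_arm:
  targets:
    - {"travel":[0,0,0],"angular":[0,0,0],"gripper":0.85}
    - {"travel":[0,0,0],"angular":[0,0,0],"gripper":0.85}
    - {"travel":[0,0,0],"angular":[0,0,0],"gripper":0.85}
    - {"travel":[0,0,0],"angular":[0,0,0],"gripper":0.85}
    - {"travel":[0,0,0.06],"angular":[0,0,0],"gripper":0.85}
    - {"travel":[0,0,0.14],"angular":[0,0,0],"gripper":0.85}
    - {"travel":[0,0,0.22],"angular":[0,0,0],"gripper":0.85}
    - {"travel":[-0.04,0.06,0.24],"angular":[0,0,0],"gripper":1}
    - {"travel":[-0.08,0.12,0.24],"angular":[0,0,0],"gripper":1}
    - {"travel":[-0.12,0.18,0.24],"angular":[0,0,0],"gripper":1}

```text
t: 19.4
tool_pos: [0.5648, 0.1059, 0.1522]
tool_rot: [2.164, 2.275, 0.003]
contact_force: [0.4, 0.6, -0.3]
opening: 0.0852
grip_force: 0.0
```

Request:
step_arm:
  targets:
    - {"travel":[-0.04,0.06,0],"angular":[0,0,0],"gripper":1}
    - {"travel":[-0.08,0.12,0],"angular":[0,0,0],"gripper":1}
    - {"travel":[-0.11,0.18,0],"angular":[0,0,0],"gripper":1}
    - {"travel":[-0.14,0.24,0],"angular":[0,0,0],"gripper":1}
    - {"travel":[-0.17,0.31,0],"angular":[0,0,0],"gripper":1}
    - {"travel":[-0.21,0.38,0],"angular":[0,0,0],"gripper":1}
    - {"travel":[-0.21,0.42,0],"angular":[0,0,0],"gripper":1}
    - {"travel":[-0.21,0.445,-0.06],"angular":[0,0,0],"gripper":1}
    - {"travel":[-0.21,0.445,-0.12],"angular":[0,0,0],"gripper":1}
    - {"travel":[-0.21,0.445,-0.12],"angular":[0,0,0],"gripper":1}

```text
t: 20.4
tool_pos: [0.4349, 0.3701, 0.073]
tool_rot: [-2.161, -2.277, 0.017]
contact_force: [-1.2, 0.1, -0.8]
opening: 0.0855
grip_force: 0.0
```

```bash
python3 -c "
from h import *
go((.44,.3725,.002))
d=grab('top','pics/top2.png')
im=cv2.imread('pics/top2.png')[110:260,110:430]; cv2.imwrite('pics/t2.png',cv2.resize(cv2.convertScaleAbs(im,alpha=1.5),(800,375),interpolation=cv2.INTER_CUBIC))"
```

```text
t 20.4 pos [0.4349 0.3701 0.073 ] yaw 3.0 tilt [-0.01  -0.006 -1.   ] q6 0.52 op 0.0855 F [-1.2  0.1 -0.8]
travel [ 0.008  0.004 -0.118]
```

View pics/t2.png

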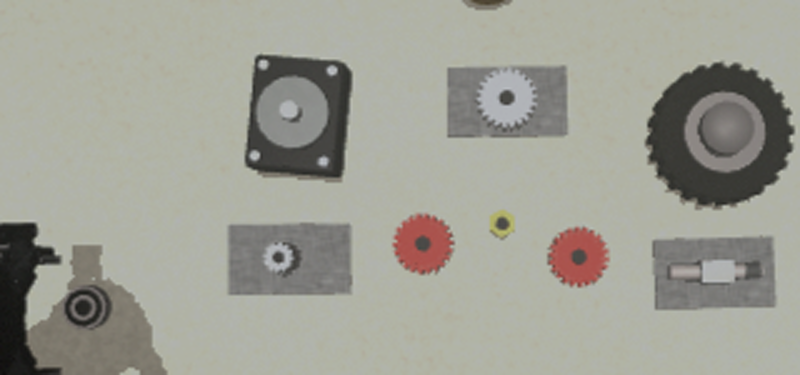

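Top view: the gear is at (507,98) on the mid pad. The pinion stands at (278,257), which is the pad centre allowing for parallax. The cap at (727,128) is on the hub, the axle is fine, and the bearing at (83,307) is where I measured it.

```bash
python3 -c "
from h import *
d=load('pics/top2.png'); f=lambda x,y,z:px(d,110+(x+.5)/2.5-.5,110+(y+.5)/2.5-.5,z).round(4)
print('gear',f(507,98,.019),'pinion',f(278,257,.039),'cap',f(727.5,128,.060),'brg',f(83,307,.014))
go((.44,.3725,.002))"
```

```text
gear [ 0.6385 -0.0025  0.019 ] pinion [0.4896 0.194  0.039 ] cap [ 0.611  -0.1932  0.06  ] brg [0.4402 0.3721 0.014 ]
t 20.45 pos [0.4367 0.3709 0.076 ] yaw 2.9 tilt [-0.006 -0.004 -1.   ] q6 0.52 op 0.0853 F [0.6 0.2 0. ]
travel [ 0.005  0.003 -0.123]
```

Request:
step_arm:
  targets:
    - {"travel":[0.004,0.002,-0.06],"angular":[0,0,0],"gripper":1}
    - {"travel":[0.004,0.002,-0.1],"angular":[0,0,0],"gripper":1}
    - {"travel":[0.004,0.002,-0.122],"angular":[0,0,0],"gripper":1}
    - {"travel":[0.004,0.002,-0.122],"angular":[0,0,0],"gripper":1}
    - {"travel":[0.004,0.002,-0.122],"angular":[0,0,0],"gripper":0}
    - {"travel":[0.004,0.002,-0.122],"angular":[0,0,0],"gripper":0}
    - {"travel":[0.004,0.002,-0.122],"angular":[0,0,0],"gripper":0}
    - {"travel":[0.004,0.002,-0.122],"angular":[0,0,0],"gripper":0}
    - {"travel":[0.004,0.002,-0.122],"angular":[0,0,0],"gripper":0}
    - {"travel":[0.004,0.002,-0.122],"angular":[0,0,0],"gripper":0}
  squeeze: 40

```text
t: 21.45
tool_pos: [0.4423, 0.374, 0.0077]
tool_rot: [2.164, 2.277, 0.003]
contact_force: [-1.9, -1.6, 5.7]
opening: 0.0375
grip_force: 39.4
```

```bash
python3 -c "
from h import *
go((.638,-.0025,.13))"
```

```text
t 21.45 pos [0.4423 0.374  0.0077] yaw 2.9 tilt [ 0.002  0.001 -1.   ] q6 0.52 op 0.0375 F [-1.9 -1.6  5.7]
travel [ 0.326 -0.627  0.204]
```

Request:
step_arm:
  targets:
    - {"travel":[0,0,0.06],"angular":[0,0,0],"gripper":0}
    - {"travel":[0,0,0.13],"angular":[0,0,0],"gripper":0}
    - {"travel":[0,0,0.2],"angular":[0,0,0],"gripper":0}
    - {"travel":[0.03,-0.06,0.22],"angular":[0,0,0],"gripper":0}
    - {"travel":[0.06,-0.12,0.22],"angular":[0,0,0],"gripper":0}
    - {"travel":[0.1,-0.19,0.22],"angular":[0,0,0],"gripper":0}
    - {"travel":[0.14,-0.26,0.22],"angular":[0,0,0],"gripper":0}
    - {"travel":[0.18,-0.33,0.22],"angular":[0,0,0],"gripper":0}
    - {"travel":[0.22,-0.4,0.22],"angular":[0,0,0],"gripper":0}
    - {"travel":[0.26,-0.47,0.22],"angular":[0,0,0],"gripper":0}

```text
t: 22.45
tool_pos: [0.5981, 0.0895, 0.1382]
tool_rot: [2.164, 2.277, 0.001]
contact_force: [1.0, 0.3, -0.5]
opening: 0.0374
grip_force: 40.3
```

Request:
step_arm:
  targets:
    - {"travel":[0.04,-0.07,0],"angular":[0,0,0],"gripper":0}
    - {"travel":[0.06,-0.13,0],"angular":[0,0,0],"gripper":0}
    - {"travel":[0.066,-0.155,0],"angular":[0,0,0],"gripper":0}
    - {"travel":[0.066,-0.155,-0.06],"angular":[0,0,0],"gripper":0}
    - {"travel":[0.066,-0.155,-0.1],"angular":[0,0,0],"gripper":0}
    - {"travel":[0.066,-0.155,-0.1],"angular":[0,0,0],"gripper":0}
    - {"travel":[0.066,-0.155,-0.1],"angular":[0,0,0],"gripper":0}

```text
t: 23.15
tool_pos: [0.6365, -0.0011, 0.0777]
tool_rot: [-2.163, -2.277, 0.001]
contact_force: [1.0, 0.3, -0.9]
opening: 0.0371
grip_force: 40.4
```

```bash
python3 -c "
from h import *
go((.638,-.001,.028))"
```

```text
t 23.15 pos [ 0.6365 -0.0011  0.0777] yaw 3.0 tilt [-0.001  0.    -1.   ] q6 -0.17 op 0.0371 F [ 1.   0.3 -0.9]
travel [ 0.002  0.    -0.083]
```

Request:
step_arm:
  targets:
    - {"travel":[0.002,0,-0.04],"angular":[0,0,0],"gripper":0}
    - {"travel":[0.002,0,-0.07],"angular":[0,0,0],"gripper":0}
    - {"travel":[0.002,0,-0.08],"angular":[0,0,0],"gripper":0}
    - {"travel":[0.002,0,-0.084],"angular":[0,0,0],"gripper":0}
    - {"travel":[0.002,0,-0.084],"angular":[0,0,0],"gripper":0}
    - {"travel":[0.002,0,-0.084],"angular":[0,0,0],"gripper":0}

```text
t: 23.75
tool_pos: [0.6389, -0.0018, 0.0284]
tool_rot: [2.163, 2.276, 0.002]
contact_force: [0.5, 0.3, -0.7]
opening: 0.0371
grip_force: 40.4
```

```bash
python3 -c "
from h import *
go((.638,-.001,.027))"
```

```text
t 23.75 pos [ 0.6389 -0.0018  0.0284] yaw 2.9 tilt [ 0.002 -0.    -1.   ] q6 -0.17 op 0.0371 F [ 0.5  0.3 -0.7]
travel [-0.002  0.001 -0.002]
```

Request:
step_arm:
  targets:
    - {"travel":[-0.001,0.001,-0.003],"angular":[0,0,0],"gripper":0}
    - {"travel":[-0.001,0.001,-0.003],"angular":[0,0,0],"gripper":0}
    - {"travel":[-0.001,0.001,-0.003],"angular":[0,0,0],"gripper":0.8}
    - {"travel":[-0.001,0.001,-0.003],"angular":[0,0,0],"gripper":0.8}
    - {"travel":[-0.001,0.001,-0.003],"angular":[0,0,0],"gripper":0.8}
    - {"travel":[-0.001,0.001,-0.003],"angular":[0,0,0],"gripper":0.8}
    - {"travel":[-0.001,0.001,0.06],"angular":[0,0,0],"gripper":0.8}
    - {"travel":[-0.001,0.001,0.14],"angular":[0,0,0],"gripper":0.8}
    - {"travel":[-0.001,0.001,0.22],"angular":[0,0,0],"gripper":0.8}
    - {"travel":[-0.001,0.001,0.25],"angular":[0,0,0],"gripper":0.8}

```text
t: 24.75
tool_pos: [0.6404, -0.0014, 0.1841]
tool_rot: [2.159, 2.272, 0.009]
contact_force: [0.5, 0.5, 0.6]
opening: 0.068
grip_force: 0.0
```

Request:
step_arm:
  targets:
    - {"travel":[-0.05,0.06,0],"angular":[0,0,0],"gripper":0.8}
    - {"travel":[-0.1,0.12,0],"angular":[0,0,0],"gripper":0.8}
    - {"travel":[-0.15,0.18,0],"angular":[0,0,0],"gripper":0.8}
    - {"travel":[-0.2,0.24,0],"angular":[0,0,0],"gripper":0.8}
    - {"travel":[-0.25,0.31,0],"angular":[0,0,0],"gripper":0.8}
    - {"travel":[-0.3,0.38,0],"angular":[0,0,0],"gripper":0.8}
    - {"travel":[-0.32,0.45,0],"angular":[0,0,0],"gripper":0.8}
    - {"travel":[-0.32,0.52,0],"angular":[0,0,0],"gripper":0.8}
    - {"travel":[-0.32,0.59,0],"angular":[0,0,0],"gripper":0.8}
    - {"travel":[-0.32,0.6,0],"angular":[0,0,0],"gripper":0.8}

```text
t: 25.75
tool_pos: [0.4444, 0.3622, 0.1765]
tool_rot: [-2.159, -2.281, 0.0]
contact_force: [-0.0, 0.0, -0.1]
opening: 0.0685
grip_force: 0.0
```

```bash
python3 -c "
from h import *
st()
grab('top','pics/top3.png'); grab('side','pics/s3.png')
a=cv2.imread('pics/top3.png')[120:240,190:430]; b=cv2.imread('pics/s3.png')[150:290,230:430]
cv2.imwrite('pics/f.png',cv2.resize(cv2.convertScaleAbs(a,alpha=1.5),(800,400),interpolation=cv2.INTER_CUBIC))
cv2.imwrite('pics/g.png',cv2.resize(cv2.convertScaleAbs(b,alpha=1.2),(800,560),interpolation=cv2.INTER_CUBIC))"
```

```text
t 25.75 pos [0.4444 0.3622 0.1765] yaw 3.2 tilt [-0.001  0.001 -1.   ] q6 0.5 op 0.0685 F [-0.   0.  -0.1]
```

View pics/f.png

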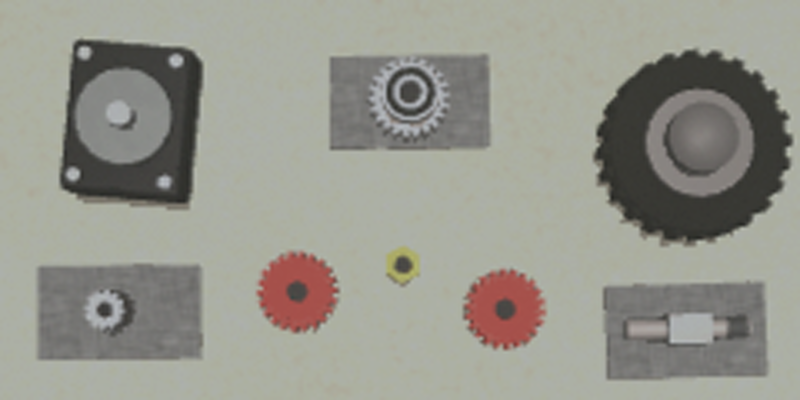

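View pics/g.png

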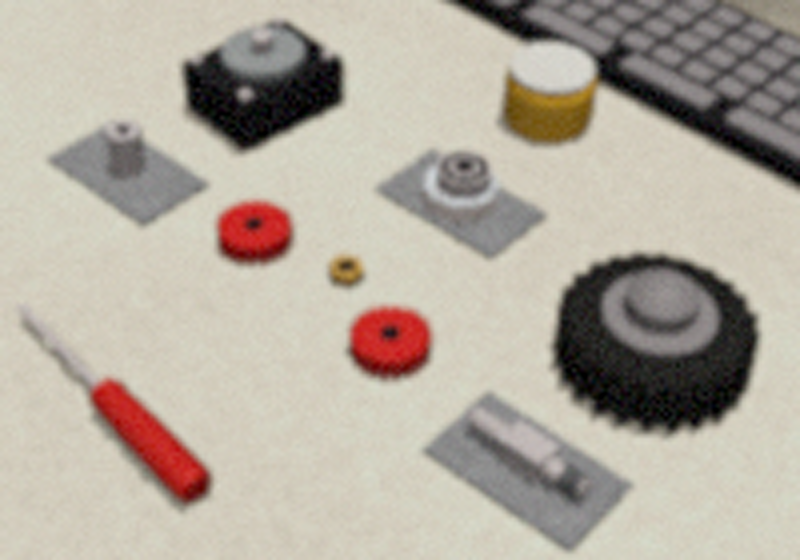

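Both views show everything in place. The bearing is centred on the gear at (410,92), the pinion is upright, the axle lies lengthwise, and the cap is on the hub. The gear's centre is at (409.5,97), so the bearing is off by about 2 mm after parallax. Handing in.

```bash
python3 -c "
from station import ctrl
print(ctrl.finish_job())"
```

```text
the job is handed in; nothing more can be done
None
```

I placed all five parts and handed the job in at about 26 s of robot time; the last pictures show each within a few millimetres of its target, but the hand-in returned no verdict.

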